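Press a dowel home and set the press's depth stop to it

TASK

A dowel has been started in the lock housing that stands in the small lever press. Take the lever's ball and press down until the dowel bottoms in its hole and the lever firms up, without leaning on it any harder; leave the lever down there and slide the depth stop up by its thumb tab until it bears against the ram's stop arm. Then raise the lever back to the top, so that the stop keeps the depth for the next housings, and leave the things round the press where they are.

Things in the scene. Friction and masses are not known exactly. Their poses are not given: they have to be found in the camera images.
- lever_press: the bench lever press, a dark green casting bolted down; origin at the centre of its base's underside, base 180 (x) by 115 (y) by 18 mm; the lever points to its own -x (front), z is up. In its frame ram and dowel stand upright at x -10, y 0 mm; the head reaches to z 159 mm, the pivot's cheeks (x 41 to 75, y within 29 mm) to 216, the graduated depth bar (x -10, y -56, 4 by 13 mm) to 227
- press_lever (a joint): angle of the hand lever, rad: 0 at the top (it then rises 25 degrees to the front), growing as the ball is pressed down, at most 0.62; its axis is level, along the press's y. It drives the ram down by 70 mm per rad and stays where it is left, by friction: at the ball about 5 N move it down, about 8 N lift it
- lever_hinge (a point): the lever's pivot: in the press's frame at x 55, y 0, z 200 mm
- lever_ball (a point): centre of the black ball knob, 34 mm across, on the lever's end, 215 mm from the pivot. Force down on it, while it moves: 5 N free, 8 N once the ram pushes the dowel along; from where the dowel bottoms it climbs by about 4 N for each mm of the ball's travel. 11 to 15 N there is firm; over 20 N (60 N on the dowel) bursts the hole's end
- ram: the steel ram with its stop arm and clevis; its origin lies on the ram's axis, level with the counter when the lever is at the top, its z is up
- stop_arm_face (a point): middle of the underside of the ram's stop arm, the flat 14 by 10 mm steel arm that sticks out of the ram to the press's -y and rides on the depth bar; it is 105 mm above the ram's nose and comes down with the ram
- lock_housing: brass lock housing, 42 by 36 by 40 mm, held in the press's nest; origin at the centre of its underside, 22 mm above the counter
- dowel: steel dowel, 8 mm thick and 36 mm long, standing in the blind hole in the housing's top; origin at the centre of its upper end. It stands 18 to 20 mm proud at the start, moves straight down under the ram at about 10 N, and bottoms where it stands 2 to 15 mm proud: how deep the hole is cannot be seen
- stop_face (a point): middle of the upper face of the depth stop, the dark steel block of 18 by 24 by 16 mm on the depth bar; when it bears on the stop arm while the ram bears on the seated dowel, it is 105 mm above the dowel's upper end
- depth_stop: the depth stop; origin as point stop_face. It slides straight up and down the depth bar by hand, stays by friction (about 5 N), and starts 8 to 32 mm below where it will meet the arm. The ram stays put when the stop bears on its arm with up to 10 N more
- stop_tab (a point): centre of the stop's grooved thumb tab, 12 mm thick (press's x), 28 mm long (y), 18 mm high, 70 mm to the press's -y of the depth bar and 8 mm below stop_face
- oiler: cream oil bottle with a red spout, 45 mm across, 132 mm high, upright on the counter to the press's left; origin under its centre; leave alone
- lock_cylinder: brass lock cylinder, 33 by 65 by 17 mm, lying on the counter at the press's front right; leave alone
- lock_cylinder_b: steel lock cylinder, 33 by 65 by 17 mm, lying on the counter to the press's right; leave alone
- grease_tin: flat round tin, 70 mm across, 24 mm high, at the press's rear right; leave alone

How it is judged:
By the outcome, as a careful person would: the job done as asked, in the order asked, and still so for the second after the job is handed in, with the robot touching nothing.
It also fails if it takes over 64 s, if anything falls off the work surface, if the arm or the gripper's body presses on something with over 40 N, if the wrist force passes 120 N, or if a joint passes its speed limit or range.

ROBOT

A 7-joint arm with a two-finger parallel gripper is mounted at the origin on a cart in front of the work surface, level with it; the furniture and walls round the work are solid. World frame = base frame: x ahead of the robot, y to its left, z up, the work surface at z = 0. Lengths are in m, angles in degrees, forces in N, time in s.
With the tool pointing down it reaches from about 0.35 to 0.9 m from the base axis. Payload 8.1 kg.
Tool frame: the origin (TCP) lies at the very end of the fingers, on their centre line; the grasp point (between the pads) lies behind it (bot.hold_point_z is the z of the grasp point in the tool frame, in m); z points along the fingers, y is the line along which they close (so a half turn about z gives the same grasp; the last joint's range is limited). The gripper opens to 85 mm and grips with 20 to 120 N. Pads are 22 mm wide; open, the fingers measure 114 mm over their backs; the gripper's body (76 mm by 85 mm) begins 54 mm behind the grasp point. The pads swing forward as they close: fully open they stand 13 mm farther back than shut.
Start: joints at [-70.05, 24.895, 1.432, 90.138, -0.665, 64.973, -4.303], TCP at [0.272, 0.563, 0.231] pointing down, gripper open.
Joint ranges: [-149.89, 149.89], [-25.12, 119.58], [-72.63, 75.52], [4.76, 147.25], [-75.54, 255.54], [6.69, 114.76], [-157.13, 157.13]. Speed limits (degrees/s): [127.2, 127.2, 172.46, 172.46, 180, 180, 180].

INTERFACE

Orientations are given as a 3x3 rotation matrix whose columns are the frame's x, y, z axes.
In Python, from cell import bot gives the robot as it stands. The module is installed in compiled form; this text tells all that it offers.
- The arm moves only by the tool carry_out, never from a script. Its argument "motion" is one flat list of numbers, 7 for each row, row after row: the turn, a rotation vector about the tool's x, y, z each as a share of 180 degrees, from -1 to 1, then the shift along the tool's x, y, z each as a share of 100 cm, from -1 to 1, then the opening, from 0 (shut) to 1 (fully open). In form: [wx, wy, wz, tx, ty, tz, fingers, wx, wy, wz, tx, ty, tz, fingers, ...]. A call has 1 to 10 rows; each row shifts and turns the commanded pose from where the row before left it, along the tool's axes as they then stand; what a row does not reach is not made up. A row lasts 1/10 s, in which the tool goes at most 50 mm and 8.59 degrees, less where a joint would pass 70% of its speed; a pose out of reach is approached as far as the arm can. A call with a number of a shift or a turn outside -1 to 1 is refused whole. A call with a gripper value outside its range is refused whole. The fingers move at their own pace and stop on an object; "squeeze" is the grip in N (left out, the last holds). Time passes only in rows, so rows that do not move let the fingers close. It gives the time, the measured TCP pose, the force, the opening and the grip force at its end, in the units of the state.
- bot.read_state(): the state, without advancing time (a new reading comes with each control period).
- bot.grab_frame(name): name is "scene" or "top" or "wrist"; returns the picture (480x640x3 uint8, red, green, blue); there is no depth.
- bot.calibration(name): a dict with "fx", "fy", "cx", "cy" (pixels), "camera_from_world" (4x4, takes a point from world to camera coordinates). Camera axes: x right, y up, looking along -z (the intrinsics and any distortion apply to the point x, -y, -z); pixel columns grow to the right and rows downward; lengths in m; the calibration is good to about 2 mm. A picture is of the moment at which its call begins: read the wrist's pose just before it. calibration takes no time and is no camera call; for the wrist camera it gives the pose at the moment of the call.
- bot.job_done(): hands the job in; it is judged then, once.
Trained networks look in the newest picture that a camera, given by its name, has taken for a name from the list of things; names that differ only in an ending like _2 or _b are one class to them, and where a whole thing is asked for, a point or a joint stands for the part that bears it (a point fixed in the world has none). Each returns a list of dicts, best first, with "score" (0 to 1); they miss things now and then, are a little off and sometimes report something else, mostly with a low value. They report only what shows in the picture. A call takes as long as a camera call.
- bot.boxes_of(camera, label): "box" ([left, top, right, bottom] in pixels, round what is visible of it).
- bot.trace(camera, label): "region" (480x640 bool, what is visible of it) and "box" ([left, top, right, bottom] in pixels, round what is visible of it).
The state is a dict: "time_s": time; "q": joint angles; "qvel": joint speeds; "effort": joint torques, N m; "eef_pos": TCP position; "ee_rot": TCP orientation; "wrist_force": force on the tool from outside, world axes, zero at the start; "ft_torque": the same for the moment, N m; "opening": finger opening in m; "gripper_force": force on a finger pad.
Only numpy, scipy, OpenCV 4.12 (cv2) and the standard library are available. Lean on these libraries where they do the work, as an engineer would, in place of code of your own. Each camera call takes 0.05 s, during which the arm holds its last target. There are 200 camera calls.

## Working session

There is one attempt and no reset: what is moved stays moved. The work goes in short steps, Python scripts to look and compute and a tool call to move; the robot and the scene stay as the last step left them, time stands still between calls to the robot, and variables do not carry over. Pictures are saved under pics/ and viewed, at most 10 in all, crops included, and the job is handed in when it is done.

Besides the shell and the picture viewer there is one more tool, called after "Request:" as name(argument=value, ...) on one line, values as JSON. carry_out: Moves the arm, as the interface text tells. Its arguments: {"type":"object","properties":{"motion":{"type":"array","items":{"type":"number","minimum":-1,"maximum":1}},"squeeze":{"type":"number"}},"required":["motion"]}

```bash
mkdir -p pics
python3 - <<'E'
from cell import bot
import cv2,numpy as np
np.set_printoptions(precision=4,suppress=True)
s=bot.read_state();print(s['eef_pos'],s['ee_rot'],s['time_s'],bot.hold_point_z)
ims=[]
for c in("scene","top"):
    f=bot.grab_frame(c);cv2.imwrite(f'pics/{c}0.png',f[:,:,::-1])
    k=bot.calibration(c);print(c,k)
    for n in("lever_press","lever_ball","lock_housing","dowel","depth_stop","stop_tab","ram","oiler"):
        print(n,[(np.round(d['box']),round(d['score'],2)) for d in bot.boxes_of(c,n)[:2]])
E
```

```text
[0.2721 0.5621 0.2305] [[-0.9001  0.4357 -0.0006]
 [ 0.4357  0.9001 -0.0015]
 [-0.0001 -0.0016 -1.    ]] 0.0 -0.0187
scene {'fx': 581.4416886370676, 'fy': 581.4416886370676, 'cx': 322.8028376508267, 'cy': 242.80897958568227, 'camera_from_world': array([[ 0.8896, -0.4567,  0.0097, -0.5568],
       [ 0.3294,  0.6562,  0.6789, -0.3255],
       [-0.3164, -0.6007,  0.7342, -0.9415],
       [ 0.    ,  0.    ,  0.    ,  1.    ]])}
lever_press [(array([216., 192., 357., 334.]), 0.86)]
lever_ball [(array([216., 197., 332., 236.]), 0.7)]
lock_housing [(array([285., 267., 315., 294.]), 0.76)]
dowel []
depth_stop [(array([309., 257., 352., 297.]), 0.56), (array([218., 194., 360., 333.]), 0.25)]
stop_tab [(array([311., 259., 356., 298.]), 0.9), (array([217., 202., 334., 238.]), 0.19)]
ram [(array([287., 197., 325., 247.]), 0.87)]
oiler [(array([252., 230., 274., 273.]), 0.74), (array([219., 197., 333., 236.]), 0.72)]
top {'fx': 591.6546005718815, 'fy': 591.6546005718815, 'cx': 321.85834620652815, 'cy': 242.39267968406307, 'camera_from_world': array([[-0.0138, -0.9998, -0.0174,  0.0033],
       [ 0.9908, -0.016 ,  0.1346, -0.6472],
       [-0.1348, -0.0154,  0.9908, -1.09  ],
       [ 0.    ,  0.    ,  0.    ,  1.    ]])}
lever_press [(array([319., 241., 375., 264.]), 0.34)]
lever_ball [(array([278., 214., 322., 354.]), 0.8)]
lock_housing [(array([320., 244., 374., 268.]), 0.71), (array([364., 240., 399., 266.]), 0.57)]
dowel [(array([341., 182., 377., 220.]), 0.25)]
depth_stop [(array([320., 240., 375., 264.]), 0.82), (array([279., 214., 323., 355.]), 0.29)]
stop_tab [(array([320., 244., 376., 269.]), 0.55)]
ram [(array([278., 250., 331., 268.]), 0.9)]
oiler [(array([232., 276., 262., 303.]), 0.62)]
```

View pics/scene0.png

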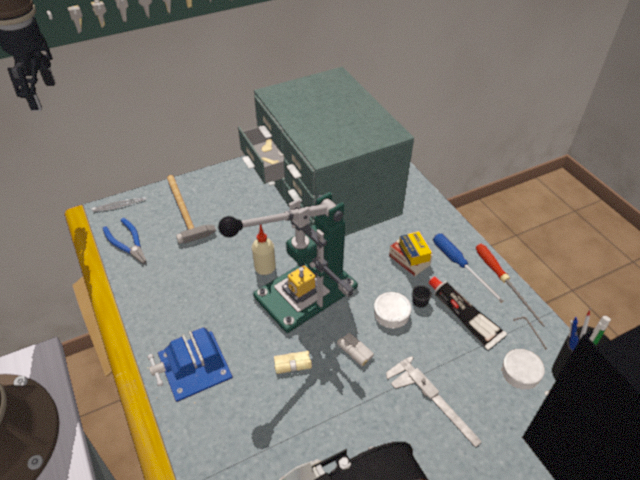

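View pics/top0.png

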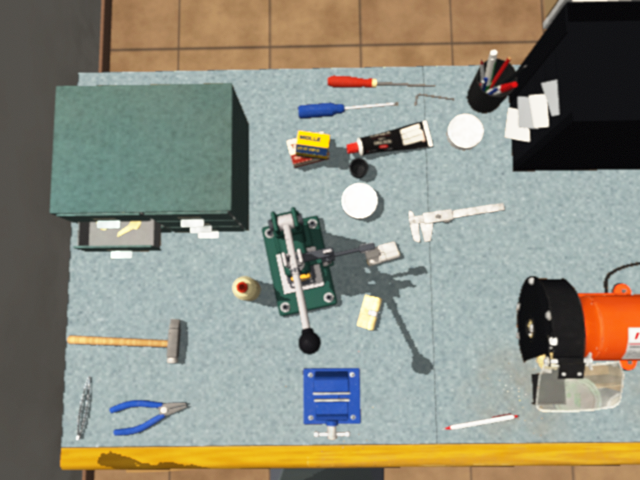

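The scene view shows the ball at (231,227) and the press base at about (305,295). In the top view the ball is at (309,341) and the base spans (263–337, 215–315). I'll zoom in to pick corners.

Run:
```python
import cv2,numpy as np
a=cv2.imread('pics/top0.png')[200:360,250:410];b=cv2.imread('pics/scene0.png')[185:345,210:370]
f=lambda i,n:cv2.imwrite(n,cv2.resize(i,None,fx=3.75,fy=3.75,interpolation=cv2.INTER_CUBIC))
f(a,'pics/topz.png');f(b,'pics/scz.png')
```

```text
(no output)
```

View pics/topz.png

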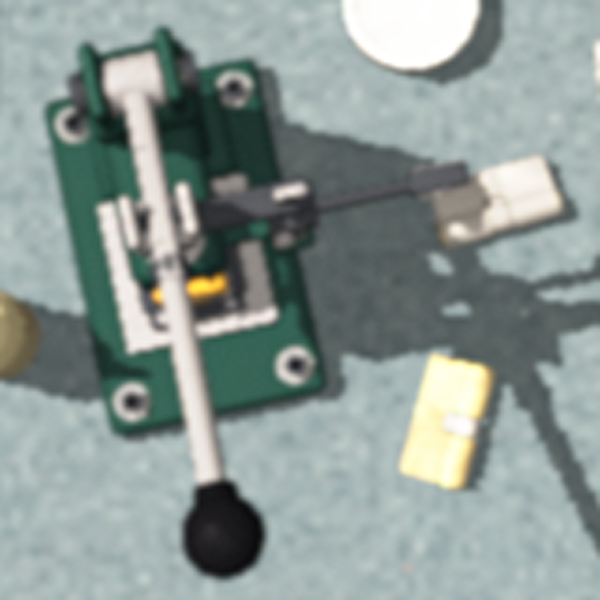

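View pics/scz.png

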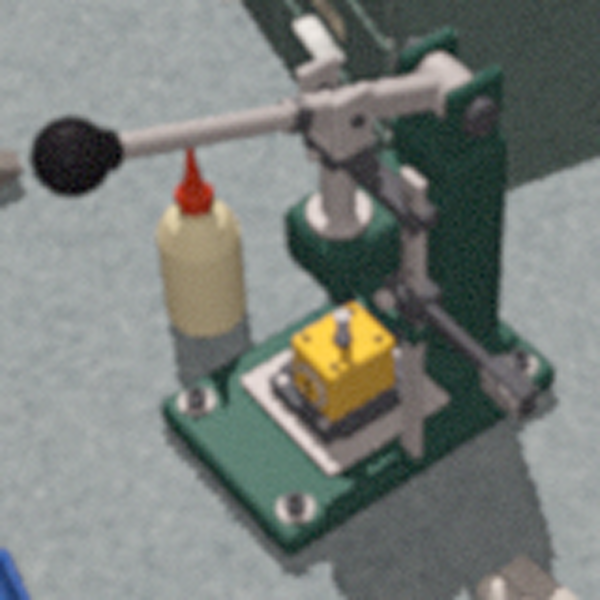

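topz: ball (223,533), base corners (115,435), (325,388), (258,60), (48,105), tab (440,178). scz: ball (70,155), tab (518,393), front base corners (165,405) and (288,537).

```bash
cat > h.py <<'E'
from cell import bot
import numpy as np
np.set_printoptions(precision=4,suppress=True)
def proj(c,P,k=None):
    k=k or bot.calibration(c);p=k['camera_from_world']@np.append(P,1)
    return np.array([k['cx']+k['fx']*p[0]/-p[2],k['cy']+k['fy']*p[1]/p[2]])
E
python3 - <<'E'
from h import *
from scipy.optimize import least_squares
T=lambda u,v:np.array([250+u/3.75,200+v/3.75]);S=lambda u,v:np.array([210+u/3.75,185+v/3.75])
L=.215;c=np.cos(np.radians(25));sn=np.sin(np.radians(25))
ball=(.055-L*c,0,.2+L*sn)
obs=[('top',T(223,533),ball),('scene',S(70,155),ball)]
for (x,y),(u,v) in zip([(-.09,.0575),(-.09,-.0575),(.09,-.0575),(.09,.0575)],[(115,435),(325,388),(258,60),(48,105)]): obs.append(('top',T(u,v),(x,y,.018)))
obs+=[('scene',S(165,405),(-.09,.0575,.018)),('scene',S(288,537),(-.09,-.0575,.018)),('top',T(440,178),'t'),('scene',S(518,393),'t')]
K={n:bot.calibration(n) for n in('top','scene')}
def W(p,q):
    if isinstance(q,str): q=(-.01,-.126,p[3])
    a=p[2];return np.array([p[0]+np.cos(a)*q[0]-np.sin(a)*q[1],p[1]+np.sin(a)*q[0]+np.cos(a)*q[1],q[2]])
f=lambda p:np.concatenate([proj(n,W(p,q),K[n])-o for n,o,q in obs])
r=least_squares(f,[.6,.05,0,.1],loss='soft_l1');p=r.x
print(p,np.degrees(p[2]));print(f(p).reshape(-1,2))
print('ball',W(p,ball),'hinge',W(p,(.055,0,.2)),'tab',W(p,'t'),'armface',W(p,(-.01,-.056,0)))
E
```

```text
[0.6066 0.0376 0.2057 0.1459] 11.7881658024693
[[ 0.5973 -2.0529]
 [ 1.6614 -5.0179]
 [ 0.0099  0.9844]
 [ 2.1476  0.4419]
 [-0.2048 -1.5532]
 [-1.1547 -0.8601]
 [-3.1427 -0.5518]
 [-0.822   2.8408]
 [ 0.5421  0.3177]
 [-2.4495 -0.0729]]
ball [0.4696 0.009  0.2909] hinge [0.6604 0.0488 0.2   ] tab [ 0.6225 -0.0878  0.1459] armface [ 0.6082 -0.0193  0.    ]
```

Run:
```python
from h import *
from scipy.optimize import least_squares
T=lambda u,v:np.array([250+u/3.75,200+v/3.75]);S=lambda u,v:np.array([210+u/3.75,185+v/3.75])
K={n:bot.calibration(n) for n in('top','scene')}
for nm,a,b in(('ball',T(223,533),S(70,155)),('tab',T(440,178),S(518,393)),('cornFL',T(115,435),S(165,405)),('pivot-ish',T(135,80),S(445,75))):
    r=least_squares(lambda P:np.concatenate([proj('top',P,K['top'])-a,proj('scene',P,K['scene'])-b]),[.5,0,.2]);print(nm,r.x,r.fun)
import cv2
# black-ball check
for n,(x0,y0,x1,y1) in(('top',(285,315,335,365)),('scene',(210,205,250,245))):
    g=cv2.imread(f'pics/{n}0.png').max(2)[y0:y1,x0:x1]
    _,_,st,ce=cv2.connectedComponentsWithStats((g<60).astype('uint8'));i=1+st[1:,4].argmax();print(n,ce[i]+[x0,y0],st[i])
```

```text
ball [0.4663 0.0103 0.2803] [-0.0104  0.0352  0.0378 -0.0036]
tab [ 0.6252 -0.0878  0.1436] [ 0.3952 -1.0742 -1.0939  0.1803]
cornFL [0.5106 0.0752 0.0139] [ 0.315  -1.0225 -1.0762  0.1147]
pivot-ish [0.6605 0.0495 0.2094] [ 0.0122 -0.0334 -0.0377  0.0061]
top [309.0156 341.3125] [ 15  13  20  26 384]
scene [229.6589 226.3644] [  9  12  24  20 343]
```

Request:
carry_out(motion=[0,0,-0.0418,0,0,-0.034,1,0,0,-0.0418,0,0,-0.034,1,0,0,-0.0418,0,0,-0.034,1,0,0,-0.0418,0,0,-0.034,1,0,0,-0.0418,0,0,-0.034,1,0,0,0,-0.006,-0.045,0,1,0,0,0,-0.006,-0.045,0,1,0,0,0,-0.006,-0.045,0,1,0,0,0,-0.006,-0.045,0,1,0,0,0,-0.006,-0.045,0,1], squeeze=60)

```text
time_s: 1.9
eef_pos: [0.348, 0.3465, 0.4015]
ee_rot: [[-0.979, -0.204, 0.0], [-0.204, 0.979, 0.0], [-0.0, 0.0, -1.0]]
wrist_force: [0.2, 0.5, -0.9]
opening: 0.0852
gripper_force: 0.0
```

Request:
carry_out(motion=[0,0,0,-0.006,-0.044,0,1,0,0,0,-0.006,-0.044,0,1,0,0,0,-0.006,-0.044,0,1,0,0,0,-0.006,-0.044,0,1,0,0,0,-0.006,-0.044,0,1,0,0,0,-0.006,-0.044,0,1,0,0,0,-0.006,-0.044,0,1,0,0,0,-0.006,-0.044,0,1,0,0,0,0,0,0,1,0,0,0,0,0,0,1])

```text
time_s: 2.9
eef_pos: [0.4666, 0.0129, 0.4013]
ee_rot: [[-0.979, -0.202, 0.0], [-0.202, 0.979, 0.0], [-0.0, 0.0, -1.0]]
wrist_force: [-0.2, 0.6, -0.4]
opening: 0.0856
gripper_force: 0.0
```

Run:
```python
from h import *
import cv2
s=bot.read_state();print(s['eef_pos'],s['ee_rot'],s['time_s'],s['wrist_force'],s['q'],s['opening'])
k=bot.calibration('wrist');f=bot.grab_frame('wrist');cv2.imwrite('pics/w1.png',f[:,:,::-1])
f=bot.grab_frame('top');cv2.imwrite('pics/t1.png',f[:,:,::-1])
print(k)
for P in((.4663,.0103,.2803),(.4696,.009,.2909),(.6225,-.0878,.1436)):print(proj('wrist',P,k))
for n in("lever_ball","stop_tab"): print(n,[(np.round(d['box']),round(d['score'],2)) for d in bot.boxes_of('wrist',n)[:2]])
```

```text
[0.4666 0.0129 0.4013] [[-0.9794 -0.2018  0.    ]
 [-0.2018  0.9794  0.0003]
 [-0.0001  0.0002 -1.    ]] 2.9 [-0.2123  0.5536 -0.3552] [-25.6438   3.2458  18.8972  95.2568  -1.076   81.6694  95.0207] 0.08558168359447235
{'fx': 359.14422955481336, 'fy': 359.14422955481336, 'cx': 325.81842179600665, 'cy': 239.13714167871484, 'camera_from_world': array([[-0.203 ,  0.9792,  0.0003,  0.0818],
       [-0.9389, -0.1945, -0.2841,  0.5257],
       [-0.2781, -0.058 ,  0.9588, -0.4114],
       [ 0.    ,  0.    ,  0.    ,  1.    ]])}
[322.2547 230.8575]
[319.4865 238.5434]
[219.7146 306.1595]
lever_ball [(array([298., 207., 348., 399.]), 0.81), (array([216., 212., 360., 407.]), 0.36)]
stop_tab [(array([216., 298., 289., 319.]), 0.8)]
```

View pics/w1.png

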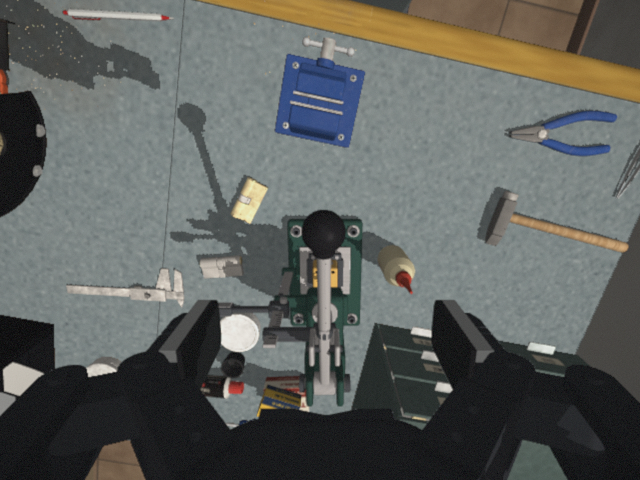

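Wrist view: the ball is at (323,232), which agrees with the triangulated (0.466, 0.010, 0.280). The tab is at about (222,309), also as predicted. I'll descend and grip.

Request:
carry_out(motion=[0,0,0,0,-0.0025,0.035,1,0,0,0,0,0,0.035,1,0,0,0,0,0,0.035,1,0,0,0,0,0,0.025,1,0,0,0,0,0,0.012,1,0,0,0,0,0,0,1,0,0,0,0,0,0,1], squeeze=40)

```text
time_s: 3.8
eef_pos: [0.4677, 0.0116, 0.2603]
ee_rot: [[-0.979, -0.205, 0.001], [-0.205, 0.979, 0.0], [-0.001, 0.0, -1.0]]
wrist_force: [-0.1, -0.7, 0.6]
opening: 0.0853
gripper_force: 0.0
```

Request:
carry_out(motion=[0,0,0,0,0,0,0,0,0,0,0,0,0,0,0,0,0,0,0,0,0,0,0,0,0,0,0,0,0,0,0,0,0,0,0,0,0,0,0,0,0,0,0,0,0,0,0,0,0,0,0,0,0,0,0,0,0,0,0,0,0,0,0])

```text
time_s: 4.7
eef_pos: [0.4672, 0.011, 0.2597]
ee_rot: [[-0.979, -0.204, 0.001], [-0.204, 0.979, -0.0], [-0.001, -0.0, -1.0]]
wrist_force: [-1.3, -0.8, 5.1]
opening: 0.032
gripper_force: 39.2
```

Run:
```python
from h import *
s=bot.read_state();print(s['eef_pos'],s['ee_rot'],s['time_s'],s['wrist_force'],s['opening'],s['gripper_force'])
```

```text
[0.4672 0.011  0.2597] [[-0.979  -0.2041  0.0006]
 [-0.2041  0.979  -0.    ]
 [-0.0006 -0.0002 -1.    ]] 4.7 [-1.3024 -0.8097  5.0702] 0.03202500662798509 39.189873933792114
```

Request:
carry_out(motion=[0,0,0,0.0009,0,0.0024,0,0,0,0,0.0009,0,0.0024,0,0,0,0,0.0009,0,0.0024,0,0,0,0,0.0008,0,0.0024,0,0,0,0,0,0,0,0])

```text
time_s: 5.2
eef_pos: [0.4636, 0.0102, 0.2497]
ee_rot: [[-0.979, -0.204, 0.0], [-0.204, 0.979, -0.0], [-0.0, -0.0, -1.0]]
wrist_force: [-0.3, -1.3, 1.4]
opening: 0.032
gripper_force: 39.4
```

Request:
carry_out(motion=[0,0,0,0.0008,0,0.0024,0,0,0,0,0.0008,0,0.0024,0,0,0,0,0.0008,0,0.0024,0,0,0,0,0.0007,0,0.0024,0])

```text
time_s: 5.6
eef_pos: [0.4608, 0.0096, 0.2404]
ee_rot: [[-0.979, -0.204, 0.001], [-0.204, 0.979, 0.0], [-0.001, -0.0, -1.0]]
wrist_force: [-2.5, -2.0, 5.8]
opening: 0.0321
gripper_force: 39.7
```

Request:
carry_out(motion=[0,0,0,0.0007,0,0.0024,0,0,0,0,0.0007,0,0.0024,0,0,0,0,0.0007,0,0.0024,0,0,0,0,0.0006,0,0.0024,0])

```text
time_s: 6.0
eef_pos: [0.4583, 0.0091, 0.2308]
ee_rot: [[-0.979, -0.204, 0.001], [-0.204, 0.979, 0.0], [-0.001, -0.0, -1.0]]
wrist_force: [-0.4, -1.7, 5.1]
opening: 0.032
gripper_force: 39.9
```

Request:
carry_out(motion=[0,0,0,0.0006,0,0.0024,0,0,0,0,0.0006,0,0.0024,0,0,0,0,0.0005,0,0.0024,0])

```text
time_s: 6.3
eef_pos: [0.4568, 0.0088, 0.2237]
ee_rot: [[-0.979, -0.204, 0.001], [-0.204, 0.979, 0.0], [-0.001, -0.0, -1.0]]
wrist_force: [-0.4, -1.6, 5.0]
opening: 0.0321
gripper_force: 40.1
```

Request:
carry_out(motion=[0,0,0,0.0005,0,0.0024,0,0,0,0,0.0005,0,0.0024,0,0,0,0,0.0005,0,0.0024,0])

```text
time_s: 6.6
eef_pos: [0.4555, 0.0086, 0.2167]
ee_rot: [[-0.979, -0.204, 0.002], [-0.204, 0.979, 0.0], [-0.002, -0.0, -1.0]]
wrist_force: [-1.7, -1.9, 8.8]
opening: 0.032
gripper_force: 40.4
```

Request:
carry_out(motion=[0,0,0,0.0003,0,0.001,0,0,0,0,0.0002,0,0.001,0])

```text
time_s: 6.8
eef_pos: [0.4552, 0.0085, 0.2148]
ee_rot: [[-0.979, -0.204, 0.002], [-0.204, 0.979, 0.0], [-0.002, -0.0, -1.0]]
wrist_force: [-1.1, -2.2, 9.0]
opening: 0.0319
gripper_force: 40.6
```

Request:
carry_out(motion=[0,0,0,0.0002,0,0.001,0,0,0,0,0.0002,0,0.001,0])

```text
time_s: 7.0
eef_pos: [0.4549, 0.0084, 0.2129]
ee_rot: [[-0.979, -0.204, 0.002], [-0.204, 0.979, 0.0], [-0.002, -0.0, -1.0]]
wrist_force: [0.4, -2.3, 9.5]
opening: 0.0319
gripper_force: 40.6
```

Request:
carry_out(motion=[0,0,0,0.0002,0,0.001,0,0,0,0,0.0001,0,0.001,0])

```text
time_s: 7.2
eef_pos: [0.4547, 0.0083, 0.2109]
ee_rot: [[-0.979, -0.204, 0.002], [-0.204, 0.979, 0.0], [-0.002, -0.0, -1.0]]
wrist_force: [-0.4, -0.6, 8.1]
opening: 0.0323
gripper_force: 40.6
```

Request:
carry_out(motion=[0,0,0,0.0001,0,0.001,0,0,0,0,0.0001,0,0.001,0])

```text
time_s: 7.4
eef_pos: [0.4544, 0.0083, 0.2089]
ee_rot: [[-0.979, -0.204, 0.002], [-0.204, 0.979, 0.0], [-0.002, -0.0, -1.0]]
wrist_force: [-1.0, -2.0, 9.3]
opening: 0.0319
gripper_force: 40.8
```

Request:
carry_out(motion=[0,0,0,0.0001,0,0.001,0,0,0,0,0.0001,0,0.001,0])

```text
time_s: 7.6
eef_pos: [0.4542, 0.0082, 0.2069]
ee_rot: [[-0.979, -0.204, 0.002], [-0.204, 0.979, 0.0], [-0.002, -0.0, -1.0]]
wrist_force: [-1.8, -1.3, 9.0]
opening: 0.0319
gripper_force: 40.8
```

Request:
carry_out(motion=[0,0,0,0.0001,0,0.001,0,0,0,0,0.0001,0,0.001,0])

```text
time_s: 7.8
eef_pos: [0.4539, 0.0082, 0.2048]
ee_rot: [[-0.979, -0.204, 0.002], [-0.204, 0.979, 0.0], [-0.002, -0.0, -1.0]]
wrist_force: [-1.0, -3.0, 7.4]
opening: 0.0323
gripper_force: 40.9
```

Request:
carry_out(motion=[0,0,0,0.0001,0,0.001,0,0,0,0,0.0001,0,0.001,0])

```text
time_s: 8.0
eef_pos: [0.4537, 0.0081, 0.2028]
ee_rot: [[-0.979, -0.204, 0.002], [-0.204, 0.979, 0.0], [-0.002, -0.0, -1.0]]
wrist_force: [-2.4, -1.1, 9.0]
opening: 0.0317
gripper_force: 41.0
```

Request:
carry_out(motion=[0,0,0,0.0001,0,0.001,0,0,0,0,0,0,0.001,0])

```text
time_s: 8.2
eef_pos: [0.4535, 0.0081, 0.2008]
ee_rot: [[-0.979, -0.204, 0.002], [-0.204, 0.979, 0.0], [-0.002, -0.0, -1.0]]
wrist_force: [-1.3, -1.4, 8.5]
opening: 0.0321
gripper_force: 41.1
```

Request:
carry_out(motion=[0,0,0,0.0001,0,0.001,0,0,0,0,0,0,0.001,0])

```text
time_s: 8.4
eef_pos: [0.4533, 0.0081, 0.1987]
ee_rot: [[-0.979, -0.204, 0.002], [-0.204, 0.979, 0.0], [-0.002, -0.0, -1.0]]
wrist_force: [-0.8, -2.7, 7.4]
opening: 0.0318
gripper_force: 41.2
```

Request:
carry_out(motion=[0,0,0,0.0001,0,0.001,0,0,0,0,0,0,0.001,0])

```text
time_s: 8.6
eef_pos: [0.4532, 0.008, 0.1967]
ee_rot: [[-0.979, -0.204, 0.002], [-0.204, 0.979, 0.0], [-0.002, -0.0, -1.0]]
wrist_force: [-2.0, -2.7, 8.2]
opening: 0.032
gripper_force: 41.3
```

Request:
carry_out(motion=[0,0,0,0,0,0.001,0,0,0,0,0,0,0.001,0])

```text
time_s: 8.8
eef_pos: [0.4531, 0.0081, 0.1947]
ee_rot: [[-0.979, -0.204, 0.001], [-0.204, 0.979, 0.0], [-0.001, -0.0, -1.0]]
wrist_force: [-2.3, -2.0, 9.0]
opening: 0.032
gripper_force: 41.3
```

Request:
carry_out(motion=[0,0,0,0,0,0.001,0,0,0,0,0,0,0.001,0])

```text
time_s: 9.0
eef_pos: [0.453, 0.008, 0.1927]
ee_rot: [[-0.979, -0.204, 0.001], [-0.204, 0.979, 0.0], [-0.001, -0.0, -1.0]]
wrist_force: [-2.6, -2.5, 8.5]
opening: 0.0322
gripper_force: 41.5
```

Request:
carry_out(motion=[0,0,0,0,0,0.001,0,0,0,0,0,0,0.001,0])

```text
time_s: 9.2
eef_pos: [0.4529, 0.008, 0.1906]
ee_rot: [[-0.979, -0.204, 0.001], [-0.204, 0.979, 0.0], [-0.001, 0.0, -1.0]]
wrist_force: [-2.3, -1.6, 8.1]
opening: 0.0316
gripper_force: 41.5
```

Request:
carry_out(motion=[0,0,0,0,0,0.001,0,0,0,0,0,0,0.001,0])

```text
time_s: 9.4
eef_pos: [0.4529, 0.008, 0.1886]
ee_rot: [[-0.979, -0.204, 0.001], [-0.204, 0.979, 0.0], [-0.001, -0.0, -1.0]]
wrist_force: [-2.5, -1.8, 7.7]
opening: 0.0319
gripper_force: 41.6
```

Request:
carry_out(motion=[0,0,0,0,0,0.001,0,0,0,0,0,0,0.001,0])

```text
time_s: 9.6
eef_pos: [0.4529, 0.008, 0.1866]
ee_rot: [[-0.979, -0.204, 0.001], [-0.204, 0.979, 0.0], [-0.001, -0.0, -1.0]]
wrist_force: [-1.9, -2.8, 8.9]
opening: 0.0323
gripper_force: 41.7
```

Request:
carry_out(motion=[0,0,0,0,0,0.001,0,0,0,0,0,0,0.001,0])

```text
time_s: 9.8
eef_pos: [0.4529, 0.008, 0.1846]
ee_rot: [[-0.979, -0.204, 0.001], [-0.204, 0.979, 0.0], [-0.001, -0.0, -1.0]]
wrist_force: [-2.2, -1.4, 8.8]
opening: 0.032
gripper_force: 41.8
```

Request:
carry_out(motion=[0,0,0,0,0,0.001,0,0,0,0,0,0,0.001,0])

```text
time_s: 10.0
eef_pos: [0.453, 0.008, 0.1826]
ee_rot: [[-0.979, -0.204, 0.001], [-0.204, 0.979, 0.0], [-0.001, -0.0, -1.0]]
wrist_force: [-1.7, -2.0, 8.4]
opening: 0.0316
gripper_force: 41.9
```

Request:
carry_out(motion=[0,0,0,0,0,0.001,0,0,0,0,0,0,0.001,0])

```text
time_s: 10.2
eef_pos: [0.453, 0.008, 0.1807]
ee_rot: [[-0.979, -0.204, 0.001], [-0.204, 0.979, 0.0], [-0.001, -0.0, -1.0]]
wrist_force: [-2.9, -1.8, 9.2]
opening: 0.0319
gripper_force: 42.0
```

Request:
carry_out(motion=[0,0,0,0,0,0.001,0,0,0,0,0,0,0.001,0])

```text
time_s: 10.4
eef_pos: [0.4531, 0.0081, 0.1789]
ee_rot: [[-0.979, -0.204, 0.001], [-0.204, 0.979, 0.0], [-0.001, 0.0, -1.0]]
wrist_force: [-2.9, -1.6, 13.2]
opening: 0.0321
gripper_force: 42.3
```

Request:
carry_out(motion=[0,0,0,0,0,0,0])

```text
time_s: 10.5
eef_pos: [0.4531, 0.0081, 0.1788]
ee_rot: [[-0.979, -0.204, 0.001], [-0.204, 0.979, 0.0], [-0.001, 0.0, -1.0]]
wrist_force: [-1.5, -2.1, 9.1]
opening: 0.0321
gripper_force: 42.2
```

The force jumped to 13.2 N within the last 2 mm, so the dowel has bottomed and the lever is firm. I'll release the ball, go up and move over the tab.

Request:
carry_out(motion=[0,0,0,0,0,0,1,0,0,0,0,0,0,1,0,0,0,0,0,0,1,0,0,0,0,0,0,1,0,0,0,0,0,0,1,0,0,0,0,0,0,1,0,0,0,0,0,-0.03,1,0,0,0,0,0,-0.045,1,0,0,0,0,0,-0.045,1,0,0,0,0,0,-0.045,1])

```text
time_s: 11.5
eef_pos: [0.4521, 0.008, 0.3449]
ee_rot: [[-0.979, -0.204, -0.0], [-0.204, 0.979, -0.0], [0.0, 0.0, -1.0]]
wrist_force: [1.3, 0.6, -0.0]
opening: 0.0856
gripper_force: 0.0
```

Request:
carry_out(motion=[0,0,0,-0.0296,-0.0258,0,1,0,0,0,-0.0296,-0.0258,0,1,0,0,0,-0.0296,-0.0258,0,1,0,0,0,-0.0296,-0.0258,0,1,0,0,0,-0.0296,-0.0258,0,1])

```text
time_s: 12.0
eef_pos: [0.6251, -0.0885, 0.3429]
ee_rot: [[-0.979, -0.205, -0.0], [-0.205, 0.979, 0.0], [0.0, 0.0, -1.0]]
wrist_force: [0.7, 0.7, -0.1]
opening: 0.0855
gripper_force: 0.0
```

Request:
carry_out(motion=[0,0,0.0455,0,0,0,1,0,0,0.0455,0,0,0,1,0,0,0.0455,0,0,0,1,0,0,0.0455,0,0,0,1,0,0,0.0455,0,0,0,1,0,0,0.0455,0,0,0,1,0,0,0.0455,0,0,0,1,0,0,0.0455,0,0,0,1,0,0,0.0455,0,0,0,1,0,0,0.0455,0,0,0,1])

```text
time_s: 13.0
eef_pos: [0.6237, -0.0877, 0.3429]
ee_rot: [[-0.335, 0.942, -0.0], [0.942, 0.335, 0.0], [0.0, -0.0, -1.0]]
wrist_force: [-0.1, -0.3, -0.3]
opening: 0.0855
gripper_force: 0.0
```

Request:
carry_out(motion=[0,0,0.0455,0,0,0,1,0,0,0,0,0,0,1,0,0,0,0,0,0,1])

```text
time_s: 13.3
eef_pos: [0.6238, -0.0877, 0.3429]
ee_rot: [[-0.207, 0.978, -0.0], [0.978, 0.207, -0.0], [-0.0, -0.0, -1.0]]
wrist_force: [-0.4, 0.9, -0.1]
opening: 0.0858
gripper_force: 0.0
```

Run:
```python
from h import *
import cv2
s=bot.read_state();print(s['eef_pos'],s['ee_rot'],s['time_s'],s['wrist_force'],s['q'],s['opening'])
k=bot.calibration('wrist');f=bot.grab_frame('wrist');cv2.imwrite('pics/w2.png',f[:,:,::-1])
np.save('k2.npy',k['camera_from_world'])
for P in((.624,-.0878,.144),(.4531,.0081,.198)):print(proj('wrist',P,k))
for n in("depth_stop","stop_tab","lever_ball"): print(n,[(np.round(d['box']),round(d['score'],2)) for d in bot.boxes_of('wrist',n)[:2]])
f=bot.grab_frame('scene');cv2.imwrite('pics/s2.png',f[:,:,::-1])
```

```text
[ 0.6238 -0.0877  0.3429] [[-0.2071  0.9783 -0.0004]
 [ 0.9783  0.2071 -0.0002]
 [-0.0001 -0.0004 -1.    ]] 13.3 [-0.373   0.9042 -0.0586] [-25.6846  25.5012  45.3576  81.6195 -18.0852  80.3595  31.8261] 0.08582732118008073
[326.0622 210.7978]
[122.3571  50.6157]
depth_stop [(array([307., 123., 339., 224.]), 0.66)]
stop_tab [(array([310., 122., 335., 226.]), 0.84)]
lever_ball [(array([ 89.,  22., 439.,  77.]), 0.59)]
```

View pics/w2.png

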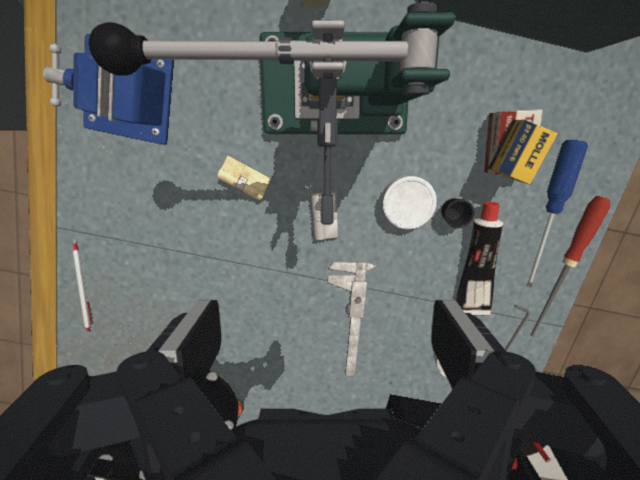

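Wrist view: the lever stays down with the ball at (118,48). The tab is at (327,208), within 3 px of the prediction. I'll descend and grip it.

Request:
carry_out(motion=[0,0,0,0,0,0.045,1,0,0,0,0,0,0.045,1,0,0,0,0,0,0.045,1,0,0,0,0,0,0.04,1,0,0,0,0,0,0.03,1,0,0,0,0,0,0.013,1,0,0,0,0,0,0,1], squeeze=40)

```text
time_s: 14.25
eef_pos: [0.623, -0.0877, 0.1238]
ee_rot: [[-0.203, 0.979, -0.003], [0.979, 0.203, 0.0], [0.001, -0.003, -1.0]]
wrist_force: [0.2, -0.3, 0.9]
opening: 0.0855
gripper_force: 0.0
```

Request:
carry_out(motion=[0,0,0,0,0,0,0,0,0,0,0,0,0,0,0,0,0,0,0,0,0,0,0,0,0,0,0,0,0,0,0,0,0,0,0,0,0,0,0,0,0,0,0,0,0,0,0,0,0,0,0,0,0,0,0,0,0,0,0,0,0,0,0,0,0,0,0,0,0,0])

```text
time_s: 15.25
eef_pos: [0.6244, -0.0877, 0.1255]
ee_rot: [[-0.203, 0.979, 0.001], [0.979, 0.203, 0.0], [-0.0, 0.001, -1.0]]
wrist_force: [3.3, 1.1, 5.1]
opening: 0.0112
gripper_force: 43.3
```

Run:
```python
from h import *
import cv2
s=bot.read_state();print(s['eef_pos'],s['time_s'],s['wrist_force'],s['opening'],s['gripper_force'])
f=bot.grab_frame('scene');a=f[185:345,210:370]
g=bot.grab_frame('wrist')
a=cv2.resize(a,(400,400));g=cv2.resize(g,(400,300));g=cv2.copyMakeBorder(g,0,100,0,0,0)
cv2.imwrite('pics/g3.png',np.hstack([a,g])[:,:,::-1])
```

```text
[ 0.6244 -0.0877  0.1255] 15.25 [3.2729 1.0554 5.1454] 0.01122366836027467 43.29252362251282
```

View pics/g3.png

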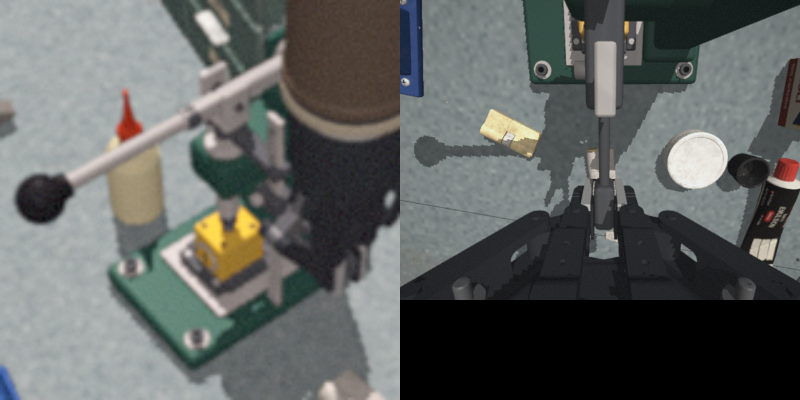

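Side view: the tab is between the pads (opening 11 mm) and the ram bears on the dowel. The estimated gap is about 21 mm, so I'll slide up, quickly at first and then finely.

Request:
carry_out(motion=[0,0,0,0,0,-0.002,0,0,0,0,0,0,-0.002,0,0,0,0,0,0,-0.002,0,0,0,0,0,0,-0.002,0])

```text
time_s: 15.75
eef_pos: [0.6242, -0.0879, 0.1324]
ee_rot: [[-0.203, 0.979, 0.0], [0.979, 0.203, -0.001], [-0.001, 0.0, -1.0]]
wrist_force: [7.1, 0.1, -5.9]
opening: 0.0115
gripper_force: 41.8
```

Request:
carry_out(motion=[0,0,0,0,0.0005,-0.002,0,0,0,0,0,0,-0.002,0])

```text
time_s: 15.95
eef_pos: [0.6243, -0.0878, 0.1363]
ee_rot: [[-0.203, 0.979, -0.0], [0.979, 0.203, -0.001], [-0.001, -0.001, -1.0]]
wrist_force: [6.4, 0.1, -5.1]
opening: 0.0116
gripper_force: 41.8
```

Request:
carry_out(motion=[0,0,0,0,0.0004,-0.0007,0,0,0,0,0,0,-0.0007,0])

```text
time_s: 16.15
eef_pos: [0.6243, -0.0878, 0.1376]
ee_rot: [[-0.203, 0.979, -0.001], [0.979, 0.203, -0.001], [-0.0, -0.001, -1.0]]
wrist_force: [5.1, -0.0, -4.5]
opening: 0.0116
gripper_force: 41.8
```

Request:
carry_out(motion=[0,0,0,0,0.0004,-0.0007,0,0,0,0,0,0,-0.0007,0])

```text
time_s: 16.35
eef_pos: [0.6244, -0.0878, 0.1391]
ee_rot: [[-0.203, 0.979, -0.002], [0.979, 0.203, -0.0], [-0.0, -0.002, -1.0]]
wrist_force: [3.0, -1.1, -5.3]
opening: 0.0112
gripper_force: 41.8
```

Request:
carry_out(motion=[0,0,0,0,0.0002,-0.0007,0,0,0,0,0,0,-0.0007,0])

```text
time_s: 16.55
eef_pos: [0.6245, -0.0877, 0.1409]
ee_rot: [[-0.203, 0.979, -0.002], [0.979, 0.203, -0.0], [0.0, -0.002, -1.0]]
wrist_force: [1.9, -1.2, -5.6]
opening: 0.0112
gripper_force: 41.8
```

Request:
carry_out(motion=[0,0,0,0,0,-0.0007,0,0,0,0,0,0,-0.0007,0])

```text
time_s: 16.75
eef_pos: [0.6246, -0.0877, 0.1425]
ee_rot: [[-0.202, 0.979, -0.001], [0.979, 0.202, -0.0], [0.0, -0.001, -1.0]]
wrist_force: [0.8, -0.6, -5.4]
opening: 0.0113
gripper_force: 41.8
```

Request:
carry_out(motion=[0,0,0,0,0,-0.0005,0,0,0,0,0,0,-0.0005,0])

```text
time_s: 16.95
eef_pos: [0.6246, -0.0877, 0.1436]
ee_rot: [[-0.203, 0.979, -0.001], [0.979, 0.203, 0.0], [0.0, -0.001, -1.0]]
wrist_force: [-1.0, -2.6, -5.0]
opening: 0.0116
gripper_force: 41.8
```

Request:
carry_out(motion=[0,0,0,0,0,-0.0006,0,0,0,0,0,0,-0.0006,0])

```text
time_s: 17.15
eef_pos: [0.6247, -0.0877, 0.1447]
ee_rot: [[-0.203, 0.979, -0.001], [0.979, 0.203, -0.0], [0.0, -0.001, -1.0]]
wrist_force: [-1.2, -2.9, -8.4]
opening: 0.0111
gripper_force: 41.4
```

Request:
carry_out(motion=[0,0,0,0,0,-0.0002,0])

```text
time_s: 17.25
eef_pos: [0.6247, -0.0877, 0.1447]
ee_rot: [[-0.203, 0.979, -0.001], [0.979, 0.203, -0.0], [0.0, -0.001, -1.0]]
wrist_force: [-2.0, -3.2, -9.3]
opening: 0.0111
gripper_force: 41.4
```

Contact: z stopped at 0.1447 and the force is −9.3 N, about 4 N above friction. I'll release, retreat and return over the ball.

Request:
carry_out(motion=[0,0,0,0,0,0,1,0,0,0,0,0,0,1,0,0,0,0,0,0,1,0,0,0,0,0,0,1,0,0,0,0,0,0,1,0,0,0,0,0,0,1,0,0,0,0,0,-0.03,1,0,0,0,0,0,-0.045,1,0,0,0,0,0,-0.045,1,0,0,0,0,0,-0.045,1])

```text
time_s: 18.25
eef_pos: [0.6249, -0.0876, 0.3119]
ee_rot: [[-0.202, 0.979, -0.0], [0.979, 0.202, -0.0], [-0.0, -0.0, -1.0]]
wrist_force: [0.7, -0.3, 0.2]
opening: 0.0855
gripper_force: 0.0
```

Request:
carry_out(motion=[0,0,0,0,0,-0.036,1,0,0,-0.0455,0,0,0,1,0,0,-0.0455,0,0,0,1,0,0,-0.0455,0,0,0,1,0,0,-0.0455,0,0,0,1,0,0,-0.0455,0,0,0,1,0,0,-0.0455,0,0,0,1,0,0,-0.0455,0,0,0,1,0,0,-0.0455,0,0,0,1,0,0,-0.0455,0,0,0,1])

```text
time_s: 19.25
eef_pos: [0.6252, -0.0876, 0.3461]
ee_rot: [[-0.997, 0.074, -0.0], [0.074, 0.997, 0.0], [0.0, 0.0, -1.0]]
wrist_force: [0.5, 0.4, -0.4]
opening: 0.0854
gripper_force: 0.0
```

Request:
carry_out(motion=[0,0,-0.0455,0,0,0,1,0,0,-0.0445,0,0,0,1,0,0,0,0.03,0.0258,0,1,0,0,0,0.03,0.0258,0,1,0,0,0,0.03,0.0258,0,1,0,0,0,0.03,0.0258,0,1,0,0,0,0.029,0.0255,0,1,0,0,0,0,0,0,1,0,0,0,0,0,0,1])

```text
time_s: 20.15
eef_pos: [0.4532, 0.0088, 0.3466]
ee_rot: [[-0.979, -0.202, 0.001], [-0.202, 0.979, 0.001], [-0.001, 0.0, -1.0]]
wrist_force: [0.4, -0.7, 0.6]
opening: 0.085
gripper_force: 0.0
```

Run:
```python
from h import *
import cv2
s=bot.read_state();print(s['eef_pos'],s['ee_rot'],s['time_s'])
k=bot.calibration('wrist');f=bot.grab_frame('wrist')
print(proj('wrist',(.4531,.0081,.198),k))
b=bot.grab_frame('scene')
a=cv2.resize(b[185:345,210:370],(400,400));g=cv2.resize(f,(400,300));g=cv2.copyMakeBorder(g,0,100,0,0,0)
cv2.imwrite('pics/g4.png',np.hstack([a,g])[:,:,::-1])
```

```text
[0.4532 0.0088 0.3466] [[-0.9793 -0.2023  0.0013]
 [-0.2023  0.9793  0.0008]
 [-0.0015  0.0005 -1.    ]] 20.15
[324.7079 222.6151]
```

View pics/g4.png

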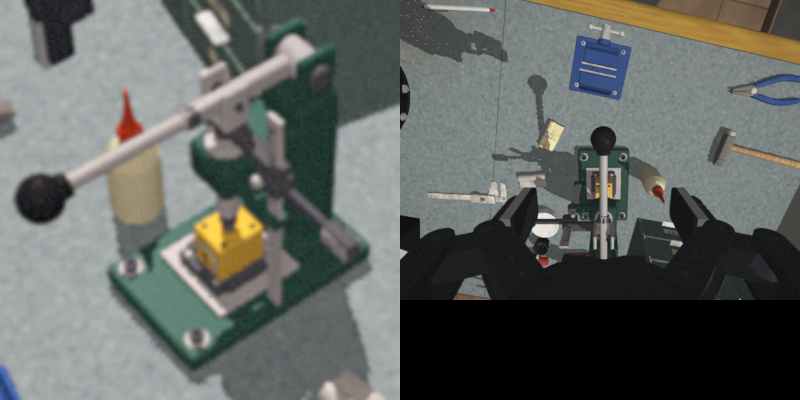

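Side view: the stop sits right under the stop arm and the ball has not moved. I'll descend and regrip the ball.

Request:
carry_out(motion=[0,0,0,0,0,0.04,1,0,0,0,0,0,0.04,1,0,0,0,0,0,0.04,1,0,0,0,0,0,0.03,1,0,0,0,0,0,0.015,1,0,0,0,0,0,0,1,0,0,0,0,0,0,1], squeeze=40)

```text
time_s: 20.95
eef_pos: [0.4542, 0.0079, 0.1813]
ee_rot: [[-0.98, -0.2, -0.0], [-0.2, 0.98, -0.001], [0.0, -0.001, -1.0]]
wrist_force: [0.5, -0.2, 0.9]
opening: 0.0857
gripper_force: 0.0
```

Request:
carry_out(motion=[0,0,0,0,0,0,0,0,0,0,0,0,0,0,0,0,0,0,0,0,0,0,0,0,0,0,0,0,0,0,0,0,0,0,0,0,0,0,0,0,0,0,0,0,0,0,0,0,0,0,0,0,0,0,0,0,0,0,0,0,0,0,0])

```text
time_s: 21.85
eef_pos: [0.4539, 0.0082, 0.1818]
ee_rot: [[-0.98, -0.201, 0.001], [-0.201, 0.98, -0.0], [-0.001, -0.0, -1.0]]
wrist_force: [-1.2, -2.1, 6.3]
opening: 0.0321
gripper_force: 39.1
```

Request:
carry_out(motion=[0,0,0,0,0,-0.0046,0,0,0,0,-0.0002,0,-0.0047,0,0,0,0,-0.0002,0,-0.0047,0,0,0,0,-0.0004,0,-0.0047,0,0,0,0,-0.0005,0,-0.0047,0,0,0,0,-0.0006,0,-0.0046,0,0,0,0,-0.0007,0,-0.0046,0,0,0,0,-0.0008,0,-0.0046,0,0,0,0,-0.0008,0,-0.0046,0,0,0,0,-0.0009,0,-0.0046,0])

```text
time_s: 22.85
eef_pos: [0.4579, 0.0091, 0.2276]
ee_rot: [[-0.98, -0.201, -0.001], [-0.201, 0.98, -0.001], [0.001, -0.0, -1.0]]
wrist_force: [1.9, -4.9, -7.9]
opening: 0.0322
gripper_force: 40.3
```

Request:
carry_out(motion=[0,0,0,-0.0011,0,-0.0045,0,0,0,0,-0.0012,0,-0.0045,0,0,0,0,-0.0013,0,-0.0045,0,0,0,0,-0.0014,0,-0.0045,0,0,0,0,-0.0014,0,-0.0045,0,0,0,0,-0.0015,0,-0.0045,0])

```text
time_s: 23.45
eef_pos: [0.4659, 0.0108, 0.2547]
ee_rot: [[-0.98, -0.201, -0.001], [-0.201, 0.98, -0.0], [0.001, -0.0, -1.0]]
wrist_force: [3.6, -4.7, -9.0]
opening: 0.0323
gripper_force: 40.3
```

Request:
carry_out(motion=[0,0,0,-0.0007,0,-0.0019,0,0,0,0,-0.0007,0,-0.0019,0,0,0,0,-0.0007,0,-0.0018,0])

```text
time_s: 23.75
eef_pos: [0.468, 0.0112, 0.2601]
ee_rot: [[-0.98, -0.201, -0.001], [-0.201, 0.98, -0.001], [0.001, -0.0, -1.0]]
wrist_force: [2.6, -4.5, -9.6]
opening: 0.0316
gripper_force: 40.4
```

Request:
carry_out(motion=[0,0,0,-0.0008,0,-0.0018,0,0,0,0,-0.0008,0,-0.0018,0])

```text
time_s: 23.95
eef_pos: [0.4694, 0.0115, 0.2637]
ee_rot: [[-0.98, -0.201, -0.001], [-0.201, 0.98, -0.0], [0.001, -0.0, -1.0]]
wrist_force: [1.4, -5.3, -9.1]
opening: 0.032
gripper_force: 40.3
```

Request:
carry_out(motion=[0,0,0,-0.0008,0,-0.0018,0,0,0,0,-0.0008,0,-0.0018,0])

```text
time_s: 24.15
eef_pos: [0.4709, 0.0118, 0.2672]
ee_rot: [[-0.98, -0.201, -0.001], [-0.201, 0.98, -0.0], [0.001, -0.0, -1.0]]
wrist_force: [0.8, -5.2, -8.7]
opening: 0.0319
gripper_force: 40.3
```

Request:
carry_out(motion=[0,0,0,-0.0008,0,-0.0018,0,0,0,0,-0.0008,0,-0.0018,0])

```text
time_s: 24.35
eef_pos: [0.4725, 0.0122, 0.2708]
ee_rot: [[-0.98, -0.201, -0.001], [-0.201, 0.98, -0.0], [0.001, -0.0, -1.0]]
wrist_force: [2.5, -5.0, -8.8]
opening: 0.0315
gripper_force: 40.3
```

Request:
carry_out(motion=[0,0,0,-0.0008,0,-0.0016,0,0,0,0,-0.0008,0,-0.0016,0])

```text
time_s: 24.55
eef_pos: [0.474, 0.0125, 0.274]
ee_rot: [[-0.98, -0.201, -0.001], [-0.201, 0.98, -0.0], [0.001, -0.0, -1.0]]
wrist_force: [0.4, -5.0, -8.5]
opening: 0.0318
gripper_force: 40.3
```

Request:
carry_out(motion=[0,0,0,-0.0006,0,-0.0012,0,0,0,0,-0.0006,0,-0.0012,0])

```text
time_s: 24.75
eef_pos: [0.4744, 0.0126, 0.2752]
ee_rot: [[-0.98, -0.201, -0.003], [-0.201, 0.98, -0.001], [0.003, -0.0, -1.0]]
wrist_force: [4.7, -4.7, -26.6]
opening: 0.0319
gripper_force: 41.9
```

The top stop has been reached (−26 N, motion halted). I'll relax slightly, release and go up.

Request:
carry_out(motion=[0,0,0,0.0003,0,0.0007,0,0,0,0,0,0,0,0])

```text
time_s: 24.95
eef_pos: [0.4744, 0.0126, 0.275]
ee_rot: [[-0.98, -0.201, -0.002], [-0.201, 0.98, -0.001], [0.002, -0.0, -1.0]]
wrist_force: [1.1, -5.1, -12.9]
opening: 0.0317
gripper_force: 42.8
```

Request:
carry_out(motion=[0,0,0,0,0,0,1,0,0,0,0,0,0,1,0,0,0,0,0,0,1,0,0,0,0,0,0,1,0,0,0,0,0,0,1,0,0,0,0,0,0,1,0,0,0,0,0,-0.03,1,0,0,0,0,0,-0.045,1,0,0,0,0,0,-0.045,1,0,0,0,0,0,0,1])

```text
time_s: 25.95
eef_pos: [0.4777, 0.013, 0.4015]
ee_rot: [[-0.98, -0.201, 0.009], [-0.201, 0.98, 0.002], [-0.009, 0.0, -1.0]]
wrist_force: [1.2, -0.5, -0.5]
opening: 0.0856
gripper_force: 0.0
```

Request:
carry_out(motion=[0,0,0,0,0.04,0,1,0,0,0,0,0.04,0,1,0,0,0,0,0.04,0,1,0,0,0,0,0.04,0,1,0,0,0,0,0.04,0,1,0,0,0,0,0,0,1,0,0,0,0,0,0,1])

```text
time_s: 26.65
eef_pos: [0.4348, 0.2096, 0.3954]
ee_rot: [[-0.979, -0.203, -0.001], [-0.203, 0.979, -0.001], [0.001, -0.0, -1.0]]
wrist_force: [-0.2, -0.6, 0.1]
opening: 0.0855
gripper_force: 0.0
```

Run:
```python
from h import *
import cv2
s=bot.read_state();print(s['eef_pos'],s['time_s'])
b=bot.grab_frame('scene');t=bot.grab_frame('top')
P=(.4696,.009,.2909);print('exp top',proj('scene',P),proj('top',P))
for n,f,(x0,y0,x1,y1) in(('top',t,(285,315,335,365)),('scene',b,(205,195,250,245))):
    g=f.max(2)[y0:y1,x0:x1]
    _,_,st,ce=cv2.connectedComponentsWithStats((g<60).astype('uint8'));i=1+st[1:,4].argmax();print(n,ce[i]+[x0,y0],st[i])
r=lambda f:cv2.resize(f,(400,400))
cv2.imwrite('pics/f.png',np.hstack([r(b[185:345,210:370]),r(t[200:360,250:410])])[:,:,::-1])
```

```text
[0.4348 0.2096 0.3954] 26.65
exp top [230.2985 221.3109] [310.0683 340.1131]
top [308.0648 338.4793] [ 13  11  21  25 386]
scene [231.3977 220.1579] [ 16  16  24  20 342]
```

View pics/f.png

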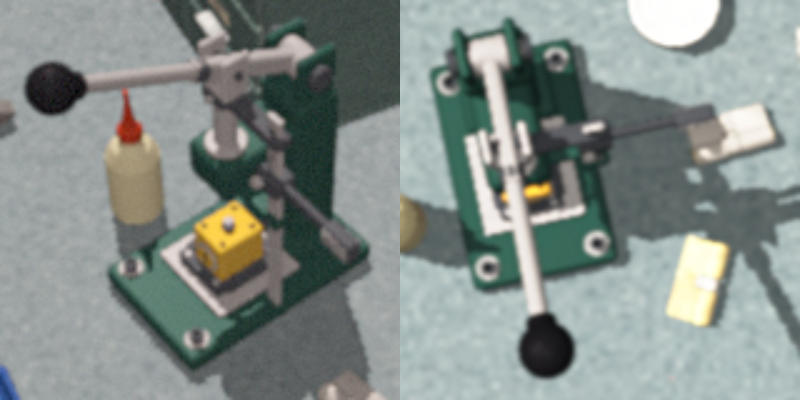

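The lever is fully up: in the scene view the ball is at (231,220), against (230,221) expected for the top. The dowel is seated and the stop has held its raised position. Nothing around the press has moved.

```bash
python3 -c "
from cell import bot
print(bot.job_done())"
```

```text
the job is handed in; nothing more can be done
None
```

The dowel is bottomed at about 13 N on the ball, the depth stop was slid up until it bore on the ram's stop arm, and the lever is back at the top; the job is handed in at about 27 s, with nothing else moved.

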